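Lower the ratchet clamp onto the bar

ROBOT

A 6-joint arm with a two-finger parallel gripper is mounted at the origin on the work surface. World frame = base frame: x ahead of the robot, y to its left, z up, the work surface at z = 0. Lengths are in m, angles in rad, forces in N, time in s.
With the tool pointing down it reaches from about 0.35 to 1 m from the base axis. Payload 7.1 kg.
Tool frame: the origin (TCP) lies between the finger pads; the fingertips stand 22 mm ahead of it and the grasp point (between the pads) lies 3 mm ahead of it; z points along the fingers, y is the line along which they close (so a half turn about z gives the same grasp; the last joint's range is limited). The gripper opens to 85 mm and grips with 20 to 120 N. Pads are 22 mm wide; open, the fingers measure 114 mm over their backs; the gripper's body (76 mm by 85 mm) begins 54 mm behind the grasp point. The pads swing forward as they close: fully open they stand 13 mm farther back than shut.
Start: joints at [-1.161, 0.423, 1.63, -0, 1.089, -0.019], TCP at [0.26, -0.568, 0.253] pointing down, gripper open.
Joint ranges: [-3, 3], [-0.9, 2.11], [0.09, 2.58], [-1.31, 4.45], [0.11, 2.69], [-2.54, 2.54]. Speed limits (rad/s): [2.39, 2.39, 3.01, 3.14, 3.14, 3.14].

INTERFACE

Orientations are given as a rotation vector (axis times angle).
In Python, from rig import manip gives the robot as it stands. The module is installed in compiled form; this text tells all that it offers. Calls block until the motion is done:
- manip.move_to(position, orientation): joint-space move of the TCP to a pose.
- manip.servo_line(position, orientation=None, rate=0.15): straight line of the TCP; orientation=None keeps the orientation; rate is the mean speed in m/s.
- manip.set_joints(angles): joint-space move.
- manip.command_gripper(opening, f_grip=None): finger opening in m; f_grip is the grip in N (None keeps the last); returns when the fingers have stopped.
- manip.hold(seconds).
- manip.solve_ik(position, orientation): joint angles nearest the present ones, or None.
- manip.camera(name): name is "scene" or "side" or "wrist"; returns a dict with "image" (384x512x3 uint8, red, green, blue), "fx", "fy", "cx", "cy" (pixels), "cam_to_world" (4x4, takes a point from camera to world coordinates); the wrist camera has in their place "mount" (4x4, takes a point from camera to tool coordinates, whose origin is the TCP and whose axes are the flange's). Camera axes: x right, y down, z forward; pixel columns grow to the right and rows downward; lengths in m; the calibration is good to about 2 mm. A picture is of the moment at which its call begins: read the wrist's pose just before it. There is no depth.
A pose or a line that the arm cannot do raises manip.IKError and nothing moves.
- manip.sign_off(): hands the job in; it is judged then, once.
Readings, each from a call of its own:
- manip.get_time(): time.
- manip.get_joint_positions(): joint angles.
- manip.get_joint_vel(): joint speeds.
- manip.get_tau(): joint torques, N m.
- manip.get_position(): TCP position.
- manip.get_ee_rot(): TCP orientation.
- manip.get_contact_force(): force on the tool from outside, world axes, zero at the start.
- manip.get_torque(): the same for the moment, N m.
- manip.get_width(): finger opening in m.
- manip.get_grip_force(): force on a finger pad.
Only numpy, scipy, OpenCV 4.12 (cv2) and the standard library are available. Lean on these libraries where they do the work, as an engineer would, in place of code of your own. Each camera call takes 0.05 s, during which the arm holds its last target. There are 200 camera calls.

TASK

Close the ratchet clamp on the steel bar that lies in its V-block: press the pad on the pawl's tail to trip the pawl clear of the teeth, then push the rubber-gripped lever down until its foot rests on the bar. Leave the pawl tripped, let go of the clamp, and do not pick up or shift the bar or the other things on the bench.

Things in the scene. Friction and masses are not known exactly. Their poses are not given: they have to be found in the camera images.
- clamp: Fixed bench clamp on a grey plate (x 160, y -175 to +205, 16 mm thick): toothed wheel with lever, pawl, V-block. Origin on the bench below the lever's pivot; x parallel to both hinge axes, +y the way the lever points, z up. Lever pivot at (0, 0, 100) mm, pawl pivot (0, -75, 152), V-block centre (0, 100). Its dark posts stay within 41 mm of x = 0 and below 168 mm.
- lever (a joint): Lever angle, rad, growing as it goes down: it points to +y, (0.78 - value) above horizontal. Starts at 0.03 to 0.13. With the pawl engaged a tooth stops it at about 0.17; teeth pass the nose at 0.17 and 0.53. Its foot meets the bar at about 0.78 (lever level). Cannot go below 0. Stiff pivot: it stays where left; 3 to 6 N at the grip moves it.
- lever_grip (a point): Middle of the upper face of the lever's black rubber grip, 170 mm from the pivot along the lever and 10 mm above the lever's mid-plane (which passes through the pivot). The grip is 34 mm wide, 20 mm thick, and runs from 150 to 225 mm from the pivot; the foot is under the lever at 100 mm.
- pawl (a joint): Pawl angle, rad: 0 engaged (nose down between the teeth), growing as its tail is pressed down. The nose clears the teeth from about 0.15; a stop ends it at 0.36. Stiff pivot: the pawl stays where it is left; pressing the pad takes about 4 N.
- pawl_pad (a point): Centre of the top of the ribbed steel pad on the pawl's tail, 40 mm (x) by 36 mm (y) of the clamp, 10 mm thick; 58 mm from the pawl's pivot to -y and 26 mm above it when engaged. Fully pressed it sinks by about 22 mm and tilts by 0.36 rad, outer edge down.
- bar_center (a point): Centre of the loose steel bar, 36 mm diameter, 110 mm long, 0.8 kg, lying in the V-block parallel to the clamp's x, under the lever's foot; its axis is 53 mm above the bench.
- collar: Bystander, to be left alone: steel ring 42 mm across, 18 mm tall, lying on the clamp's plate; origin at the centre of its underside.
- fitting: Bystander, to be left alone: brass fitting, 28 mm across, 46 mm tall, standing on the clamp's plate; origin at the centre of its underside.
- wrench: Bystander, to be left alone: steel wrench 170 mm long, lying on the bench on the robot's side of the clamp; origin at the centre of its underside.
- gauge: Bystander, to be left alone: steel block 35 x 75 x 22 mm lying on the bench on the far side of the clamp; origin at the centre of its underside.
- oiler: Bystander, to be left alone: grey plastic oil bottle, 52 mm across, 130 mm tall; origin at the centre of its underside.
- earmuffs: Bystander, to be left alone: pair of black ear defenders with a steel headband, lying on the bench, about 180 x 200 mm and 80 mm tall; origin on the bench midway between the cups.
Mind the look-alikes: they are no part of the job. Leave any red or turquoise look-alike of the part that bears bar_center alone.

How it is judged:
By the outcome, as a careful person would: the job done as asked, in the order asked, and still so for the second after the job is handed in, with the robot touching nothing.
It also fails if it takes over 43 s, if anything falls off the work surface, if the arm or the gripper's body presses on something with over 40 N, if the wrist force passes 120 N, or if a joint passes its speed limit or range.

## Working session

There is one attempt and no reset: what is moved stays moved. The work goes in short steps, each a Python script; the robot and the scene stay as the last script left them, time stands still between calls to the robot, and variables do not carry over. Pictures are saved under pics/ and viewed, at most 10 in all, crops included, and the job is handed in when it is done.

```bash
mkdir -p pics; python3 - <<'E'
from rig import manip
import cv2,numpy as np,pickle
d={}
for n in ["scene","side"]:
    c=manip.camera(n); d[n]=c
    cv2.imwrite(f"pics/{n}0.png",cv2.resize(c["image"][:,:,::-1],(800,600),interpolation=cv2.INTER_CUBIC))
    print(n,c["fx"],c["fy"],c["cx"],c["cy"],np.round(c["cam_to_world"],3).tolist())
pickle.dump(d,open("c0.pkl","wb"))
print(manip.get_ee_rot(),manip.get_time())
E
```

```text
scene 359.90384684141185 359.90384684141185 260.09322762808233 195.48368940110782 [[-0.626, 0.492, -0.605, 1.16], [0.78, 0.386, -0.493, 0.505], [-0.009, -0.781, -0.625, 0.777], [0.0, 0.0, 0.0, 1.0]]
side 487.8962393619992 487.8962393619992 255.21646916794884 194.52635207296618 [[-0.839, -0.364, 0.404, -0.135], [-0.544, 0.569, -0.617, 1.016], [-0.005, -0.738, -0.675, 1.279], [0.0, 0.0, 0.0, 1.0]]
[-3.06831197e+00 -6.68170720e-01  4.19845684e-04] 0.1
```

View pics/scene0.png

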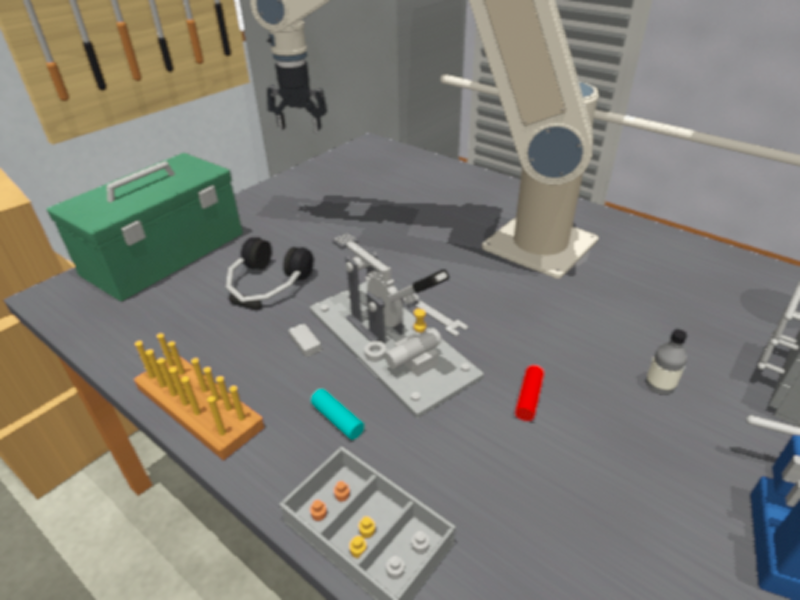

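View pics/side0.png

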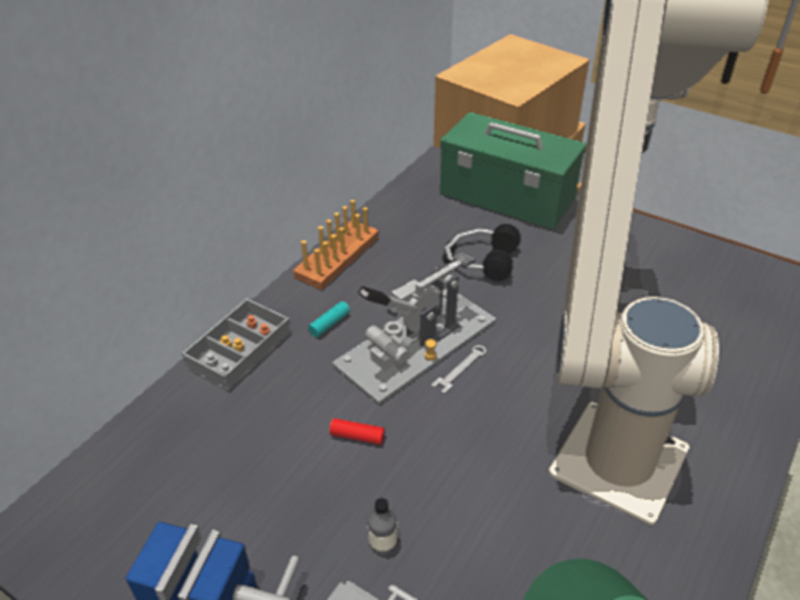

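The scene and side views show the clamp, with its plate corners at about (312,305), (482,375) and (417,411) in the scene picture and (335,363), (380,400), (494,320) in the side picture. The ear defenders lie beyond the pawl end. I'll zoom in on the clamp for detail.

```bash
python3 - <<'E'
import cv2,pickle
d=pickle.load(open("c0.pkl","rb"))
for n,(x,y) in {"scene":(190,145),"side":(205,150)}.items():
    im=d[n]["image"][y:y+120,x:x+130,::-1]
    cv2.imwrite(f"pics/{n}1.png",cv2.resize(im,(650,600),interpolation=cv2.INTER_CUBIC))
E
```

```text
(no output)
```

View pics/scene1.png

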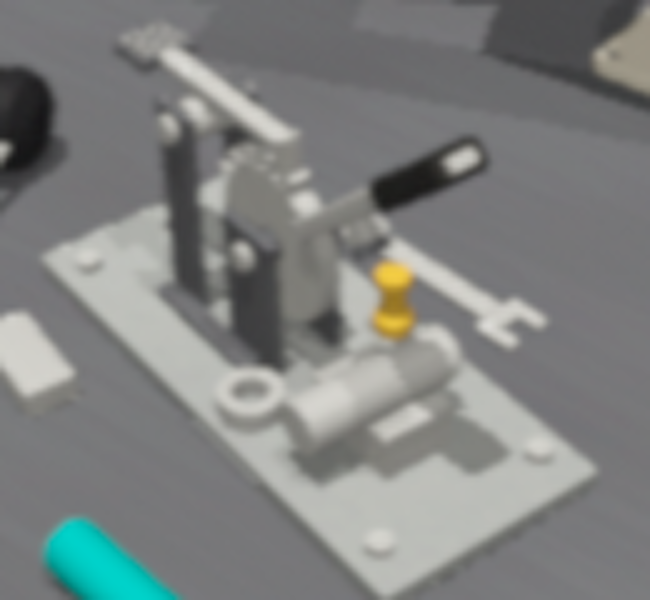

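View pics/side1.png

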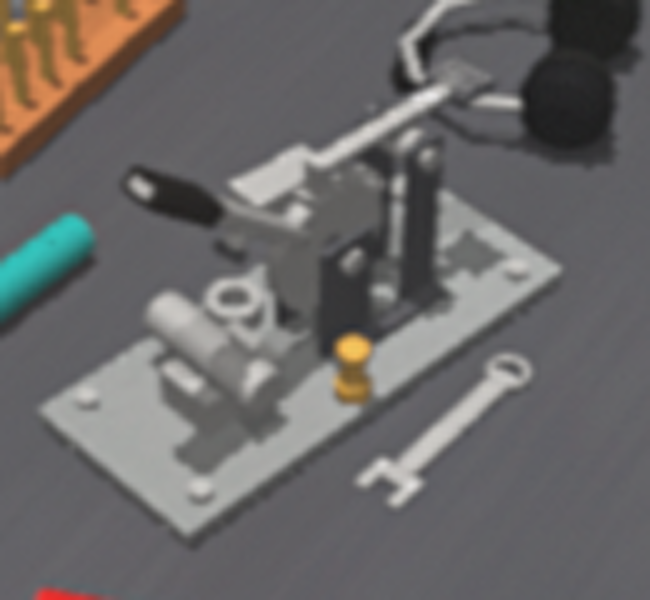

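Scene crop: plate corners at (42,258), (597,468), (388,597), pad at (152,44) and the grip's tip patch at (463,158). Side crop: corners at (40,408), (189,532), (560,268), pad at (466,80) and grip patch at (140,187).

```bash
cat > h.py <<'E'
import numpy as np
OFF={"scene":(190,145),"side":(205,150)}
def ray(c,n,p):
    u,v=[(a+.5)/5-.5+o for a,o in zip(p,OFF[n])]
    M=c["cam_to_world"]; d=M[:3,:3]@[(u-c["cx"])/c["fx"],(v-c["cy"])/c["fy"],1]
    return M[:3,3],d/np.linalg.norm(d)
def plane(c,n,p,z):
    o,d=ray(c,n,p); return o+d*(z-o[2])/d[2]
def tri(a,b):
    (o,d),(q,e)=a,b
    s=np.linalg.lstsq(np.c_[d,-e],q-o,rcond=None)[0]
    A,B=o+d*s[0],q+e*s[1]; return (A+B)/2,np.linalg.norm(A-B)
E
python3 - <<'E'
import pickle,numpy as np
from h import *
np.set_printoptions(precision=4,suppress=True)
d=pickle.load(open("c0.pkl","rb")); S,D=d["scene"],d["side"]
P=lambda p:plane(S,"scene",p,.016); Q=lambda p:plane(D,"side",p,.016)
# corners in the clamp frame: (sx*80, y)
s=dict(nl=P((42,258)),pr=P((597,468)),pl=P((388,597)))
t=dict(pl=Q((40,408)),pr=Q((189,532)),nr=Q((560,268)))
print(s,t)
loc=dict(nl=(-.08,-.175),pr=(.08,.205),pl=(-.08,.205),nr=(.08,-.175))
# handedness: which side is +x
A,B=[],[]
def fit(sg):
    L=[];W=[]
    for g in (s,t):
        for k,v in g.items(): L.append((sg*loc[k][0],loc[k][1]));W.append(v[:2])
    L,W=np.array(L),np.array(W); l,w=L-L.mean(0),W-W.mean(0)
    th=np.arctan2((l[:,0]*w[:,1]-l[:,1]*w[:,0]).sum(),(l*w).sum())
    R=np.array([[np.cos(th),-np.sin(th)],[np.sin(th),np.cos(th)]])
    o=W.mean(0)-R@L.mean(0); return th,o,R,W-(L@R.T+o)
for sg in (1,-1):
    th,o,R,r=fit(sg); print(sg,th,o,np.abs(r).max()); 
    if np.abs(r).max()<.02: best=(th,o,R); print(r)
th,o,R=best
for nm,a,b in (("pad",(152,44),(466,80)),("grip patch",(463,158),(140,187))):
    p,e=tri(ray(S,"scene",a),ray(D,"side",b)); print(nm,p,"gap",e,"clamp",R.T@(p[:2]-o),p[2])
E
```

```text
{'nl': array([ 0.5552, -0.2587,  0.016 ]), 'pr': array([0.4905, 0.1435, 0.016 ]), 'pl': array([0.6443, 0.1073, 0.016 ])} {'pl': array([0.6434, 0.1042, 0.016 ]), 'pr': array([0.4903, 0.142 , 0.016 ]), 'nr': array([ 0.4003, -0.2227,  0.016 ])}
1 -0.24171039254156224 [ 0.5186 -0.0734] 0.1561878417280586
-1 -0.23917327542638595 [ 0.5188 -0.0735] 0.003744980879339388
[[ 0.0002  0.0037]
 [ 0.0009 -0.0011]
 [-0.0008  0.0006]
 [-0.0017 -0.0025]
 [ 0.0007 -0.0026]
 [ 0.0007  0.0019]]
pad [ 0.483  -0.2089  0.17  ] gap 0.0015079062821654592 clamp [-0.0026 -0.14  ] 0.17004520224194758
grip patch [0.5583 0.0869 0.2533] gap 0.00022617945957939924 clamp [0.0004 0.1653] 0.2533111907507825
```

```bash
cat >> h.py <<'E'
from scipy.spatial.transform import Rotation as Ro
TH=-0.239; O=np.array([0.5188,-0.0735,0])
C=Ro.from_euler("z",TH)
def world(p): return C.apply(p)+O
def local(p): return C.inv().apply(np.asarray(p)-O)
def ori(tilt,flip=1):
    """tool z down, leaning so that the body lies toward -y by tilt; tool y along clamp x*flip"""
    z=np.array([0,np.sin(tilt),-np.cos(tilt)]); y=np.array([flip,0,0.])
    return (C*Ro.from_matrix(np.c_[np.cross(y,z),y,z])).as_rotvec()
E
python3 - <<'E'
from h import *
from rig import manip
np.set_printoptions(precision=4,suppress=True)
for f in (1,-1):
    print(f,manip.solve_ik(world([0,-.138,.25]),ori(0,f)),manip.solve_ik(world([0,.10,.29]),ori(.7,f)),manip.solve_ik(world([0,.18,.13]),ori(0,f)))
f=min((1,-1),key=lambda f:abs(manip.solve_ik(world([0,-.138,.25]),ori(0,f))[5]))
print("flip",f)
manip.command_gripper(0.0)
manip.move_to(world([0,-.138,.25]),ori(0,f))
F0=np.array(manip.get_contact_force()); print("F0",F0,manip.get_time())
manip.servo_line(world([0,-.138,.212]))
z=.212; z0=None
while z>.15:
    z-=.002
    y=-.138-(0 if z0 is None else .2*(z0-z))
    manip.servo_line(world([0,y,z]),rate=.04)
    F=np.array(manip.get_contact_force())-F0
    print(round(z,3),local(manip.get_position())[1:],F)
    if z0 is None and F[2]>1.5: z0=z
    if F[2]>14 or (z0 and z0-z>.0225): break
print(z0,manip.get_time())
E
```

```text
1 [-0.4261  0.2864  1.8453  0.      1.0099 -0.1871] [-0.3161  0.3116  1.8797  0.7786  1.1545 -0.4802] [0.1578 0.5141 1.8285 0.     0.799  0.3968]
-1 None None NoneTraceback (most recent call last):
  File "<stdin>", line 6, in <module>
  File "<stdin>", line 6, in <lambda>
TypeError: 'NoneType' object is not subscriptable
```

```bash
python3 - <<'E'
from h import *
from rig import manip
import cv2
np.set_printoptions(precision=4,suppress=True)
manip.command_gripper(0.0)
manip.move_to(world([0,-.138,.25]),ori(0))
F0=np.array(manip.get_contact_force()); print("F0",F0,manip.get_time())
manip.servo_line(world([0,-.138,.212]))
z=.212; z0=None
while z>.15:
    z-=.002
    y=-.138-(0 if z0 is None else .2*(z0-z))
    manip.servo_line(world([0,y,z]),rate=.04)
    F=np.array(manip.get_contact_force())-F0
    print(round(z,3),local(manip.get_position())[1:],F)
    if z0 is None and F[2]>1.5: z0=z
    if F[2]>14 or (z0 and z0-z>.0225): break
print(z0,manip.get_time())
a,b=[manip.camera(n)["image"][y:y+120,x:x+130,::-1] for n,(x,y) in OFF.items()]
cv2.imwrite("pics/press.png",cv2.resize(np.hstack([a,b]),(800,369),interpolation=cv2.INTER_CUBIC))
E
```

```text
F0 [ 0.9394 -0.206   0.0144] 2.4333
0.21 [-0.1382  0.2107] [ 0.2649 -0.5146  0.0691]
0.208 [-0.1379  0.2081] [-1.6387  0.9255  0.0771]
0.206 [-0.1379  0.2059] [-1.3645  0.958   0.2968]
0.204 [-0.138   0.2038] [-1.4352  0.4417 -0.622 ]
0.202 [-0.138   0.2019] [-0.4333  0.0375  0.1887]
0.2 [-0.138   0.1999] [-1.0356 -0.1906  0.1162]
0.198 [-0.1381  0.1981] [-0.3863 -0.7119  0.4264]
0.196 [-0.1382  0.1962] [-1.0999 -2.2796  3.5741]
0.194 [-0.1385  0.1941] [-1.4476 -2.4143  3.4557]
0.192 [-0.1389  0.1921] [-0.6779 -2.8027  3.7578]
0.19 [-0.1392  0.19  ] [ 0.0425 -3.1916  3.1842]
0.188 [-0.1395  0.188 ] [-1.1066 -2.5162  2.9601]
0.186 [-0.1399  0.1859] [-1.715  -2.1811  2.7357]
0.184 [-0.1403  0.1838] [-0.4755 -2.2631  2.619 ]
0.182 [-0.1406  0.1818] [-0.8107 -2.7765  1.6962]
0.18 [-0.1409  0.1799] [-0.6535  0.6281  5.1343]
0.178 [-0.141   0.1793] [-4.5227  4.3497 18.0571]
0.19599999999999998 7.0833
```

View pics/press.png

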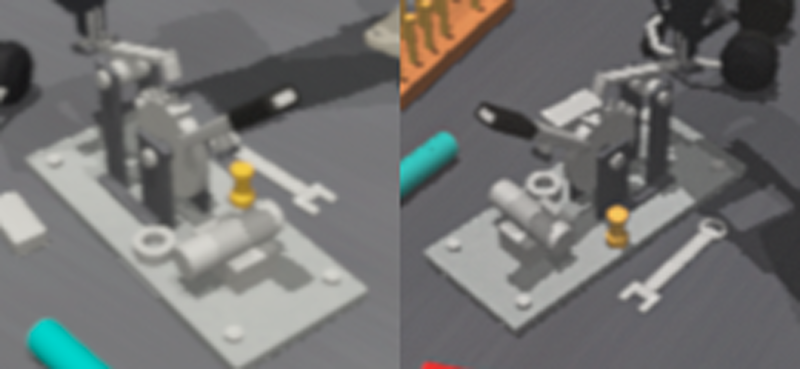

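The picture shows the pawl bar tilted, tail down, with its nose lifted off the wheel at about (175,60) left and (600,85) right. The force jumped to 18 N, so it is on its stop. Next is the lever.

```bash
cat > lev.py <<'E'
from h import *
from rig import manip
import cv2
np.set_printoptions(precision=4,suppress=True)
def pose(v,gap,r=.185):
    e=.78-v; u=np.array([0,np.cos(e),np.sin(e)]); n=np.array([0,-np.sin(e),np.cos(e)])
    return world(np.array([0,0,.1])+r*u+(.032+gap)*n),ori(e),C.apply(n),C.apply(u)
E
python3 - <<'E'
from lev import *
p=manip.get_position()
manip.servo_line(p+[0,0,.12])
x,q,n,u=pose(.05,.06); manip.move_to(x,q)
x,q,n,u=pose(.05,.01); manip.servo_line(x,q)
F0=np.array(manip.get_contact_force()); print("F0",F0,manip.get_time())
v=.05
while v<.84:
    v+=.025
    x,q,n,u=pose(v,0); manip.servo_line(x,q,rate=.06)
    F=np.array(manip.get_contact_force())-F0
    print(round(v,3),"n %.1f u %.1f"%(F@n,F@u),F,"lag %.4f"%np.linalg.norm(manip.get_position()-x))
    if F@n>15 or (v<.6 and F@n>11): break
print(manip.get_time())
a,b=[manip.camera(n)["image"][y:y+120,x:x+130,::-1] for n,(x,y) in OFF.items()]
cv2.imwrite("pics/lev.png",cv2.resize(np.hstack([a,b]),(800,369),interpolation=cv2.INTER_CUBIC))
E
```

```text
F0 [ 0.2256 -0.7382  0.6466] 9.5083
0.075 n -1.8 u -0.6 [-0.3158  0.7884 -1.7625] lag 0.0003
0.1 n -1.0 u 0.4 [-0.005   0.9758 -0.5215] lag 0.0003
0.125 n -1.1 u 0.4 [ 0.4886  0.91   -0.6551] lag 0.0003
0.15 n -0.7 u 0.2 [-0.7193  0.758  -0.3945] lag 0.0002
0.175 n -0.9 u -0.6 [-0.7248  0.1482 -1.0997] lag 0.0002
0.2 n -1.3 u 0.5 [ 0.2225  1.0902 -0.766 ] lag 0.0002
0.225 n -0.3 u 0.4 [ 0.1426  0.511  -0.0604] lag 0.0002
0.25 n -1.5 u 0.4 [-0.4849  1.2777 -1.0838] lag 0.0002
0.275 n -1.4 u -0.2 [-0.6284  0.608  -1.3066] lag 0.0002
0.3 n -1.2 u -0.9 [-1.979   0.1934 -1.515 ] lag 0.0002
0.325 n -1.3 u -0.5 [-0.3015  0.2029 -1.404 ] lag 0.0002
0.35 n -0.7 u 0.7 [-0.4591  1.1011 -0.3723] lag 0.0002
0.375 n -1.8 u 0.5 [ 0.656   0.9923 -1.4254] lag 0.0002
0.4 n -1.9 u -0.7 [ 0.053   0.0955 -2.0204] lag 0.0002
0.425 n -0.9 u 0.4 [ 0.037   0.7143 -0.7086] lag 0.0002
0.45 n -1.4 u 0.5 [-0.7858  1.1286 -1.1209] lag 0.0002
0.475 n -1.4 u 0.5 [-0.1139  0.9502 -1.1546] lag 0.0002
0.5 n -1.0 u 0.7 [-0.9809  1.235  -0.7634] lag 0.0002
0.525 n -1.1 u 1.1 [ 0.026   1.4179 -0.7662] lag 0.0001
0.55 n -1.3 u 1.0 [-0.2     1.399  -1.0425] lag 0.0002
0.575 n -0.7 u 0.1 [-0.8537  0.4342 -0.712 ] lag 0.0002
0.6 n -0.6 u 0.7 [-0.7527  1.0313 -0.4667] lag 0.0002
0.625 n -0.6 u 0.7 [-0.2565  0.8241 -0.5024] lag 0.0002
0.65 n -0.5 u 0.8 [ 0.3595  0.8121 -0.3905] lag 0.0002
0.675 n -0.1 u 0.2 [-0.2419  0.2572 -0.0535] lag 0.0002
0.7 n -0.9 u 1.2 [-0.4825  1.4626 -0.7579] lag 0.0002
0.725 n -1.1 u 0.9 [-0.2106  1.0268 -1.0275] lag 0.0003
0.75 n -0.6 u 1.5 [-0.0087  1.6009 -0.5655] lag 0.0003
0.775 n -0.8 u 0.6 [-0.0277  0.6747 -0.79  ] lag 0.0003
0.8 n 23.9 u -4.7 [-8.8707 -2.1434 24.0294] lag 0.0025
17.15
```

View pics/lev.png

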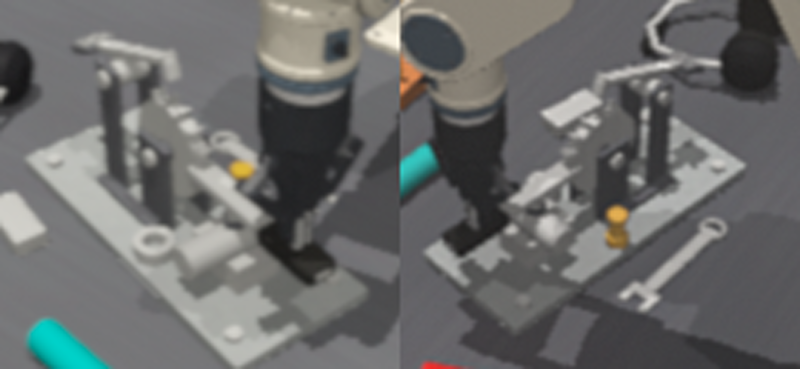

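The lever is down, level, with the tool on the grip at about (300,245) left, and the 24 N step at v≈0.79 matches the foot meeting the bar. I'll retreat straight up and check.

```bash
python3 - <<'E'
from lev import *
p=manip.get_position(); manip.servo_line(p+[0,0,.15])
manip.servo_line(manip.get_position()+[-.08,.12,.05],rate=.25)
print(manip.get_contact_force(),manip.get_time())
a,b=[manip.camera(n)["image"][y:y+120,x:x+130,::-1] for n,(x,y) in OFF.items()]
cv2.imwrite("pics/end.png",cv2.resize(np.hstack([a,b]),(800,369),interpolation=cv2.INTER_CUBIC))
E
```

```text
[ 0.2704 -0.0936  0.0192] 19.175
```

View pics/end.png

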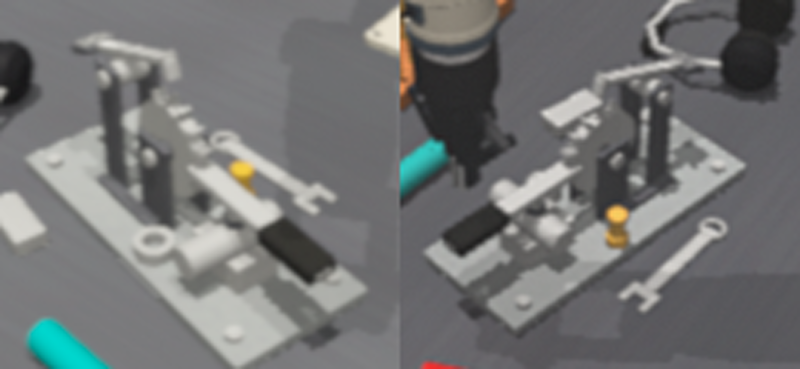

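The lever lies level on the bar with its grip at about (297,250) left. The pawl is still tripped at about (130,50), the bystanders haven't moved, and the arm is clear.

```bash
python3 -c "
from rig import manip
print(manip.sign_off())"
```

```text
the job is handed in; nothing more can be done
None
```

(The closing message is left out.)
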